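# Index the objective turret and unscrew the yellow objective

### The job

Turn the microscope objective turret (its grip is the black centre knob) until the yellow-banded objective stands at the green post. Then unscrew that objective where it stands: turn it anticlockwise (seen from above) by a good fifth of a turn or more, and leave it loose in its seat, still at the green post. Leave the blue-banded objective screwed home and do not knock the small clear cup beside the turret away.

Things in the scene. Friction and masses are not known exactly. Their poses are not given: they have to be found in the camera images.
- hub_knob (a point): Black upright round knob, 36 mm thick, in the centre of the turret; point on the turret's axis at grip height (90 mm up), 15 mm below its top. The turret, a dark disc 180 mm across, face 38 mm up, turns either way with light friction (0.2 N m), no detents, and stays as left. Seats every 120 degrees at 70 mm radius: yellow objective, blue objective, 8 mm high black plug.
- yellow_lens_grip (a point): Upright aluminium microscope objective with yellow band and yellow cone nose, on the turret: round barrel 28 mm thick, straight from 11 to 43 mm above the turret's face, whole height 55 mm. Point on its axis at grip height, 68 mm above the worktop; the nose ends 25 mm higher. It moves round with the turret.
- yellow_lens (a joint): How far the yellow objective is unscrewed, rad: 0 screwed home (as at the start), growing anticlockwise seen from above, end stop at 1.57. It turns about its own vertical axis against 0.06 N m of friction, rises 4 mm over the whole turn, and stays where it is left.
- blue_lens (a joint): The same for the other objective, equal in shape but with a blue band and nose: 0 screwed home. It is to stay home.
- mark_post: Fixed green post, 40 mm high, 14 mm thick on a 30 mm foot, 112 mm from the turret's axis, left or right on the turret's near side; origin under its centre, on the worktop. The yellow objective is at the post when turret axis, objective and post lie in one line seen from above (objective and post then 42 mm apart, centre to centre).
- waste_cup: Small clear plastic cup with some red in its bottom, 36 mm across and 34 mm high, loose on the worktop beside the turret, on the near side's other half from the post, 112 mm from the turret's axis; origin under its centre.
Not all that is in view belongs to the job. There is more than one size of the mark_post; the one meant has the size given above.

How it is judged:
By the outcome, as a careful person would: the job done as asked, in the order asked, and still so for the second after the job is handed in, with the robot touching nothing.
It also fails if it takes over 45 s, if anything falls off the work surface, if the arm or the gripper's body presses on something with over 40 N, if the wrist force passes 120 N, or if a joint passes its speed limit or range.

### The arm

A 6-joint arm with a two-finger parallel gripper is mounted at the origin on a cart in front of the work surface, level with it; the furniture and walls round the work are solid. World frame = base frame: x ahead of the robot, y to its left, z up, the work surface at z = 0. Lengths are in m, angles in degrees, forces in N, time in s.
With the tool pointing down it reaches from about 0.325 to 0.85 m from the base axis. Payload 15.5 kg.
Tool frame: the origin (TCP) lies at the very end of the fingers, on their centre line; the grasp point (between the pads) lies arm.grip_depth behind it (arm.grip_depth is the distance from the TCP to the grasp point, in m); z points along the fingers, y is the line along which they close (so a half turn about z gives the same grasp; the last joint's range is limited). The gripper opens to 91 mm and grips with 3 to 60 N. Pads are 32 mm wide; open, the fingers measure 118 mm over their backs; the gripper's body (76 mm by 178 mm) begins 60 mm behind the grasp point.
Start: joints at [71.534, 28.281, 77.091, -0, 74.628, -5.472], TCP at [0.141, 0.609, 0.214] pointing down, gripper open.
Joint ranges: [-166.48, 166.48], [-47.26, 123.95], [12.59, 153.08], [-70.14, 250.14], [6.76, 159.57], [-176.63, 176.63]. Speed limits (degrees/s): [108.29, 108.29, 147.25, 172.46, 172.46, 172.46].

### API

Orientations are given as a 3x3 rotation matrix whose columns are the frame's x, y, z axes.
In Python, from rig import arm gives the robot as it stands. Calls block until the motion is done:
- arm.move_to(position, orientation): joint-space move of the TCP to a pose.
- arm.move_l(position, orientation=None, feed=0.15): straight line of the TCP; orientation=None keeps the orientation; feed is the mean speed in m/s.
- arm.move_joints(angles): joint-space move.
- arm.grip(opening): finger opening in m; the grip force is fixed at half the most; returns when the fingers have stopped.
- arm.sleep(seconds).
- arm.solve_ik(position, orientation): joint angles nearest the present ones, or None.
- arm.snapshot(name): name is "scene" or "top" or "wrist"; returns the picture (384x512x3 uint8, red, green, blue); there is no depth.
- arm.get_calibration(name): a dict with "intrinsics" (3x3 intrinsics, pixels), "k1" (the pictures are not rectified: a ray, as slopes to the right and down, at radius r is drawn at 1 + k1 r^2 times it, then the intrinsics apply), "cam_to_world" (4x4, takes a point from camera to world coordinates). Camera axes: x right, y down, z forward; pixel columns grow to the right and rows downward; lengths in m; the calibration is good to about 2 mm. A picture is of the moment at which its call begins: read the wrist's pose just before it. get_calibration takes no time and is no camera call; for the wrist camera it gives the pose at the moment of the call.
A pose or a line that the arm cannot do raises arm.Unreachable and nothing moves.
- arm.sign_off(): hands the job in; it is judged then, once.
Readings, each from a call of its own:
- arm.current_t(): time.
- arm.current_joint_positions(): joint angles.
- arm.current_dq(): joint speeds.
- arm.current_tau(): joint torques, N m.
- arm.current_ee_pos(): TCP position.
- arm.current_tool_rot(): TCP orientation.
- arm.current_force(): force on the tool from outside, world axes, zero at the start.
- arm.current_torque(): the same for the moment, N m.
- arm.current_width(): finger opening in m.
- arm.current_grasp_force(): force on a finger pad.
Only numpy, scipy, OpenCV 4.12 (cv2) and the standard library are available. Lean on these libraries where they do the work, as an engineer would, in place of code of your own. Each camera call takes 0.05 s, during which the arm holds its last target. There are 200 camera calls.

## Working session

There is one attempt and no reset: what is moved stays moved. The work goes in short steps, each a Python script; the robot and the scene stay as the last script left them, time stands still between calls to the robot, and variables do not carry over. Pictures are saved under pics/ and viewed, at most 10 in all, crops included, and the job is handed in when it is done.

```bash
mkdir -p pics; ls; python3 - <<'E'
from rig import arm
import cv2,numpy as np
for n in("scene","top"):
    im=arm.snapshot(n);cv2.imwrite(f"pics/{n}0.png",im[:,:,::-1])
    c=arm.get_calibration(n);print(n,np.round(c["intrinsics"],1).tolist(),c["k1"],np.round(c["cam_to_world"],3).tolist())
print(arm.grip_depth,arm.current_t())
E
```

```text
pics
scene [[472.8, 0.0, 255.5], [0.0, 472.8, 194.1], [0.0, 0.0, 1.0]] -0.07601957132382985 [[0.811, -0.351, 0.468, 0.055], [-0.585, -0.468, 0.662, -0.628], [-0.014, -0.811, -0.585, 0.638], [0.0, 0.0, 0.0, 1.0]]
top [[407.1, 0.0, 248.6], [0.0, 407.1, 190.6], [0.0, 0.0, 1.0]] -0.10164947087719621 [[0.005, -0.978, 0.207, 0.32], [-1.0, -0.006, -0.005, -0.024], [0.007, -0.207, -0.978, 0.917], [0.0, 0.0, 0.0, 1.0]]
0.0188 0.1
```

View pics/top0.png

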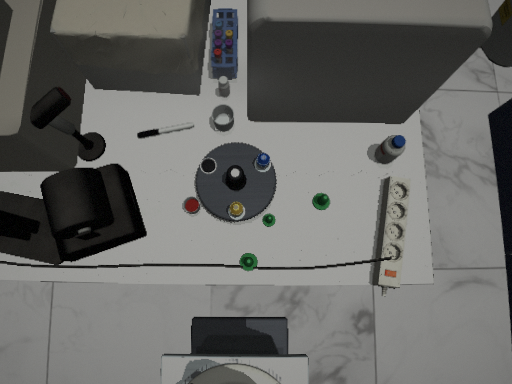

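View pics/scene0.png

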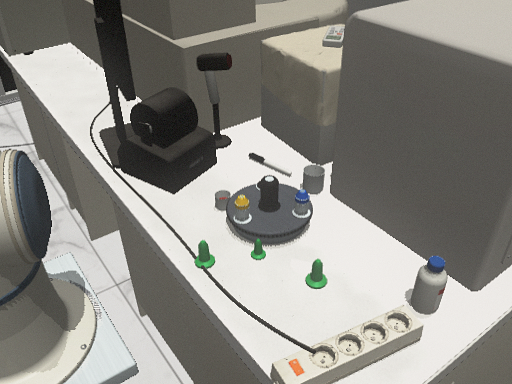

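Top view: the knob is near (236,181), the yellow objective (237,209), blue (263,160), the plug (208,166) and the cup (191,205). There are three candidates for the post: (269,220) is small, while (321,201) and (248,261) look larger. I'll check these in one crop and by measuring them.

```bash
cat > h.py <<'E'
from rig import arm
import cv2,numpy as np
def ray(n,uv,c=None):
    c=c or arm.get_calibration(n);K=c["intrinsics"];d=(np.array(uv,float)-[K[0][2],K[1][2]])/[K[0][0],K[1][1]]
    s=d.copy()
    for _ in range(20): s=d/(1+c["k1"]*(s@s))
    T=np.array(c["cam_to_world"]);return T[:3,3],T[:3,:3]@np.r_[s,1]
def at(n,uv,z,c=None):
    o,r=ray(n,uv,c);return (o+r*(z-o[2])/r[2])
def save(n,name,box=None,k=1):
    im=arm.snapshot(n)[:,:,::-1]
    if box: x0,y0,x1,y1=box;im=im[y0:y1,x0:x1]
    cv2.imwrite(f"pics/{name}.png",cv2.resize(im,None,fx=k,fy=k,interpolation=cv2.INTER_CUBIC))
def down(deg): # tool down, closing line (y) at deg in world
    a=np.radians(deg);y=np.array([np.cos(a),np.sin(a),0]);z=np.array([0,0,-1.]);return np.column_stack([np.cross(y,z),y,z])
E
python3 - <<'E'
from h import *
save("top","crop1",(170,130,340,275),4.5)
for n,uv,z in [("disc",(236,181.5),.038),("yel",(237,209),.08),("blue",(263,160),.08),("plug",(208,166),.046),("cup",(191,205),.015),("post1",(269,220),.02),("post2",(321,201),.02),("post3",(248,261),.02)]: print(n,at("top",uv,z).round(3))
E
```

```text
disc [ 0.527 -0.001  0.038]
yel [ 0.458 -0.004  0.08 ]
blue [ 0.564 -0.059  0.08 ]
plug [0.56  0.062 0.046]
cup [0.477 0.101 0.015]
post1 [ 0.444 -0.074  0.02 ]
post2 [ 0.487 -0.192  0.02 ]
post3 [ 0.353 -0.028  0.02 ]
```

View pics/crop1.png

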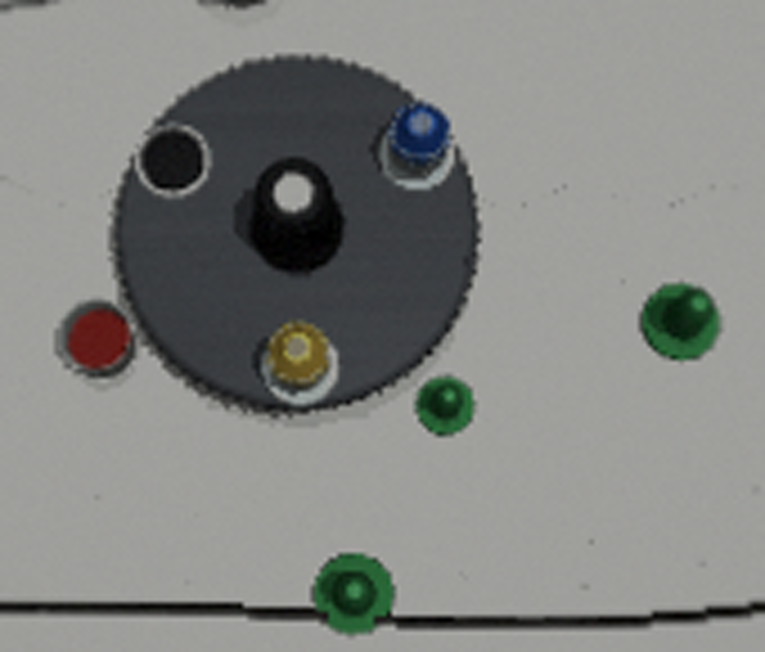

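The crop shows the disc centred at full-image (235.9,182.2). The small post's foot is at (268.9,220.2), about 13 px wide against about 18 px for the others, so it is the 30 mm foot. The yellow tip is at (236,207.1) and the blue tip at (263.6,157.3). Next I'll retract away from the black machine on the left, swing over and take a close look.

```bash
python3 - <<'E'
from h import *
C=at("top",(235.9,182.2),.038);P=at("top",(268.9,220.2),0);Y=at("top",(236,207.1),.093);B=at("top",(263.6,157.3),.093);K=at("top",(235.1,172.7),.105)
d=lambda a,b:np.hypot(*(a-b)[:2]);g=lambda a:np.degrees(np.arctan2(*(a-C)[1::-1]))%360
print(C,K,P,Y,B,"r",d(C,P),d(C,Y),d(C,B),"ang",g(P),g(Y),g(B))
try: arm.move_l([.085,.37,.36],feed=.3)
except arm.Unreachable as e: print("unr",e); raise SystemExit
arm.move_to([.37,0.0,.36],down(90))
print(arm.current_t(),arm.current_joint_positions())
arm.move_to([C[0]-.02,C[1],.24],down(60))
print(arm.current_t(),arm.current_joint_positions(),arm.current_force())
for a in (-30,0,30,60,90,120,150):
    q=arm.solve_ik([C[0],C[1],.071],down(a));print(a,None if q is None else np.round(q,0))
np.save("wc.npy",arm.get_calibration("wrist"),allow_pickle=True)
save("wrist","w1",None,1.5)
E
```

```text
[ 5.25029786e-01 -3.91107646e-04  3.80000000e-02] [ 5.29476153e-01 -2.91433639e-04  1.05000000e-01] [ 0.44580639 -0.07523717  0.        ] [ 0.45977631 -0.00262556  0.093     ] [ 0.56645146 -0.05960127  0.093     ] r 0.10898752338388568 0.06529172137037217 0.07226062962004513 ang 223.37258287937283 181.96119203027783 304.975492260136
3.1833 [-9.20042194e+00 -1.09309076e+00  9.45266605e+01  9.72353809e-03
  8.65785313e+01 -9.92326214e+01]
3.9333 [-6.77897303e+00  1.69886605e+01  9.15859120e+01 -2.09506765e-04
  7.14413539e+01 -6.69316566e+01] [-2.22120574e-01 -4.49727463e-01 -4.08746377e-05]
-30 [ -7.  31. 100.  -0.  49.  23.]
0 [ -7.  31. 100.  -0.  49.  -7.]
30 [ -7.  31. 100.  -0.  49. -37.]
60 [ -7.  31. 100.  -0.  49. -67.]
90 [ -7.  31. 100.  -0.  49. -97.]
120 [  -7.   31.  100.   -0.   49. -127.]
150 [  -7.   31.  100.   -0.   49. -157.]
```

View pics/w1.png

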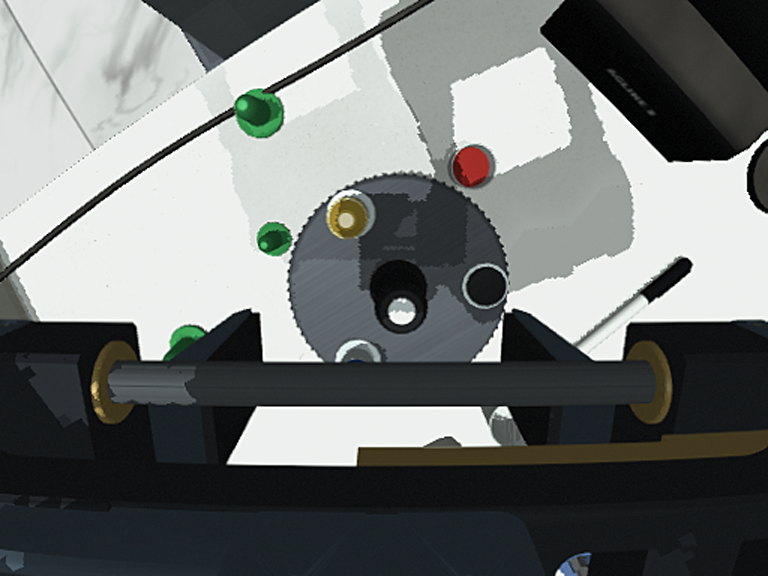

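The wrist view (1.5x) shows the knob top at (402,311), yellow tip (346,219), plug top (485,286), small post foot (275,239) and cup (472,166). The cup is untouched.

```bash
python3 - <<'E'
from h import *
c=np.load("wc.npy",allow_pickle=True).item()
w=lambda u,v,z:at("wrist",(u/1.5,v/1.5),z,c)
K=w(402,311,.105);Y=w(346,219,.093);L=w(485,286,.046);P=w(275,239,0)
d=lambda a,b:np.hypot(*(a-b)[:2]);g=lambda a:np.degrees(np.arctan2(*(a-K)[1::-1]))%360
for n,p in zip("KYLP",(K,Y,L,P)): print(n,p.round(4),d(p,K).round(4),g(p).round(1))
E
```

```text
K [0.5314 0.     0.105 ] 0.0 0.0
Y [ 0.4606 -0.0024  0.093 ] 0.0708 182.0
L [0.5624 0.0609 0.046 ] 0.0683 63.0
P [ 0.4483 -0.075   0.    ] 0.1119 222.1
```

The numbers agree with the given sizes (70.8, 68.3 and 111.9 mm against 70, 70 and 112). The turret has to turn +40 degrees. Gripping the knob now.

```bash
python3 - <<'E'
from h import *
K=np.array([.5305,0,.071])
arm.grip(.062)
arm.move_to([*K[:2],.13],down(60))
arm.move_l(K,feed=.1)
print(arm.current_force());arm.grip(.0);print(arm.current_width(),arm.current_grasp_force(),arm.current_force())
for a in (70,80,90,100): arm.move_to(K,down(a))
arm.sleep(.2);print(arm.current_t(),arm.current_force(),arm.current_torque())
arm.grip(.062);arm.move_l([*K[:2],.13],feed=.15)
arm.move_to([.5105,0,.24],down(60))
np.save("wc.npy",arm.get_calibration("wrist"),allow_pickle=True)
save("wrist","w2",None,1.5);print(arm.current_t())
E
```

```text
[-0.6523861  -0.00503825 -0.37511615]
0.035306505770230624 30.00113748712465 [0.90312949 4.99943156 1.91650838]
7.7667 [1.38722923 6.93862751 2.27813526] [ 1.25437463 -0.22354056  0.24849604]
9.675
```

View pics/w2.png

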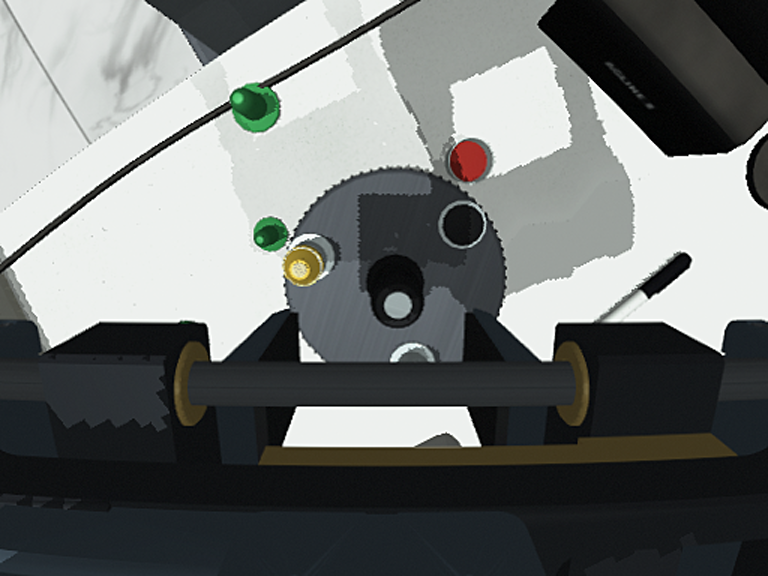

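The wrist view shows the yellow tip at (300,268), knob top (398,305), plug (462,223) and post foot (270,233). The cup is undisturbed.

```bash
python3 - <<'E'
from h import *
c=np.load("wc.npy",allow_pickle=True).item()
w=lambda u,v,z:at("wrist",(u/1.5,v/1.5),z,c)
K=w(398,305,.105);Y=w(300,268,.093);L=w(462.5,223,.046);P=w(270,233.5,0)
d=lambda a,b:np.hypot(*(a-b)[:2]);g=lambda a:np.degrees(np.arctan2(*(a-K)[1::-1]))%360
for n,p in zip("KYLP",(K,Y,L,P)): print(n,p.round(4),d(p,K).round(4),g(p).round(1))
for a in (-30,-10,45,60,90,130,150,170):
    q=arm.solve_ik([.478,-.047,.05],down(a));print(a,None if q is None else np.round(q,0))
E
```

```text
K [ 0.5312 -0.      0.105 ] 0.0 0.0
Y [ 0.4786 -0.0462  0.093 ] 0.07 221.2
L [0.5144 0.0682 0.046 ] 0.0703 103.8
P [ 0.4472 -0.0757  0.    ] 0.1131 222.0
-30 [-13.  31. 107.  -0.  42.  17.]
-10 [-13.  31. 107.  -0.  42.  -3.]
45 [-13.  31. 107.  -0.  42. -58.]
60 [-13.  31. 107.  -0.  42. -73.]
90 [ -13.   31.  107.   -0.   42. -103.]
130 [ -13.   31.  107.   -0.   42. -143.]
150 [ -13.   31.  107.   -0.   42. -163.]
170 None
```

The turret is within about 1 degree of the post. Now unscrewing, following the rise as it turns.

```bash
python3 - <<'E'
from h import *
L=np.array([.4790,-.0466]);z0=.0495;a0=-85
arm.grip(.05)
arm.move_to([*L,.13],down(a0))
arm.move_l([*L,z0],feed=.1)
print(arm.current_force());arm.grip(.0);print(arm.current_width(),arm.current_grasp_force(),arm.current_force())
for s in np.linspace(0,84,8)[1:]:
    arm.move_to([*L,z0+.004*s/90],down(a0+s));print(s,arm.current_force().round(1),arm.current_torque().round(2))
arm.sleep(.2);print(arm.current_width(),arm.current_t())
arm.grip(.048);arm.move_l([*L,.14],feed=.1)
arm.move_to([.5105,0,.24],down(60))
np.save("wc.npy",arm.get_calibration("wrist"),allow_pickle=True)
save("wrist","w3",None,1.5);print(arm.current_t())
E
```

```text
[-0.66900242  0.77704393  0.51984106]
0.02662558373452428 30.000898502903333 [-0.16392363  1.39994419  4.15500579]
12.0 [-0.1  2.6  5.2] [0.29 0.13 0.01]
24.0 [1.3 1.8 4.7] [0.34 0.1  0.06]
36.0 [1.  1.3 5.4] [0.33 0.1  0.05]
48.0 [-0.1  2.4  4.6] [0.32 0.04 0.07]
60.0 [-0.1  2.2  5.1] [0.27 0.11 0.05]
72.0 [0.1 2.  6. ] [ 0.26  0.05 -0.  ]
84.0 [0.8 1.9 6.5] [ 0.24  0.13 -0.01]
0.027279643499203938 16.1667
18.7083
```

View pics/w3.png

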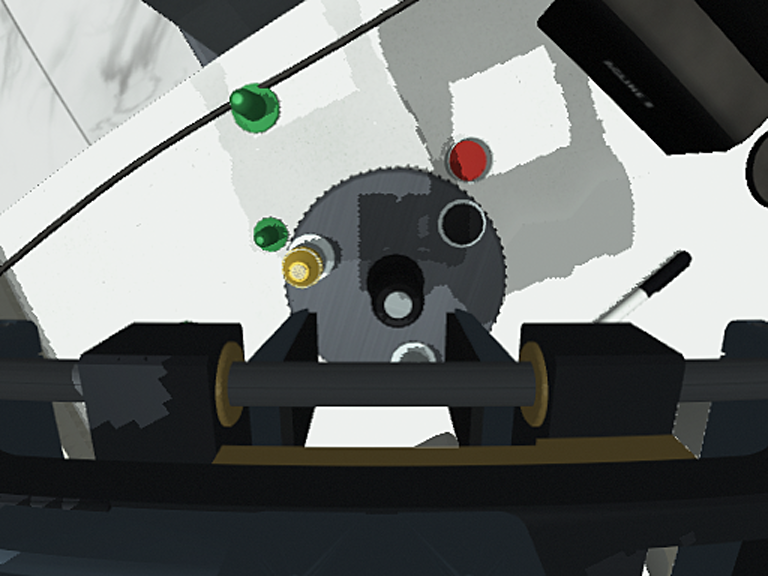

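The yellow tip is at (298,270), still at the post, and the plug is unchanged at (462,223). To confirm the unscrewing, I'll compare the tip's image shift between w2 and w3 (same camera pose) with what the rise predicts.

```bash
python3 - <<'E'
from h import *
a,b=[cv2.imread(f"pics/w{i}.png") for i in (2,3)]
def cen(im):
    h=cv2.cvtColor(im,cv2.COLOR_BGR2HSV)[230:300,270:335]
    m=cv2.inRange(h,(18,120,60),(32,255,255));M=cv2.moments(m,True);return np.array([M["m10"]/M["m00"]+270,M["m01"]/M["m00"]+230]),M["m00"]
print(cen(a),cen(b))
def sh(x0,y0,x1,y1):
    f=[cv2.cvtColor(i,cv2.COLOR_BGR2GRAY).astype(np.float32)[y0:y1,x0:x1] for i in (a,b)]
    return cv2.phaseCorrelate(*f,cv2.createHanningWindow((x1-x0,y1-y0),cv2.CV_32F))
print("plug",sh(430,190,495,255),"tip",sh(275,240,325,295))
c=np.load("wc.npy",allow_pickle=True).item();T=np.linalg.inv(c["cam_to_world"])
def pr(p):
    q=T@np.r_[p,1];s=q[:2]/q[2];s=s*(1+c["k1"]*(s@s));K=np.array(c["intrinsics"]);return 1.5*(s*[K[0,0],K[1,1]]+K[:2,2])
print("expected shift for 3.7 mm",pr([.479,-.0466,.0917])-pr([.479,-.0466,.088]),"per deg turret",pr([.479,-.0466,.088])-pr([.4798,-.0475,.088]))
cv2.imwrite("pics/cmp.png",cv2.resize(np.hstack([a[215:305,255:345],b[215:305,255:345]]),None,fx=4.4,fy=4.4))
E
```

```text
(array([302.73325766, 264.40522134]), 881.0) (array([302.06622517, 266.04415011]), 906.0)
plug ((-0.8753084799514426, -0.9420629101657312), 1.0991947926856853) tip ((-0.8177717833828773, 1.3907072156392921), 1.0120113700230917)
expected shift for 3.7 mm [-0.88703925  1.02436947] per deg turret [ 0.47980539 -1.62843385]
```

View pics/cmp.png

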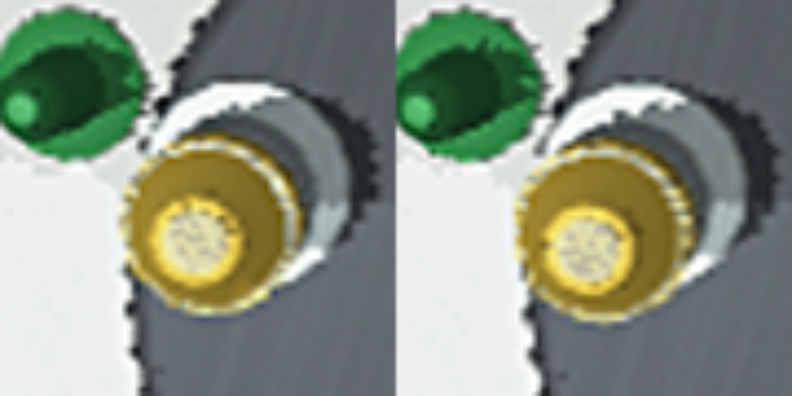

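The tip moved (-0.8,+1.4) px, against a prediction of (-0.9,+1.0) for a 3.7 mm rise. The seat ring and post did not move, and the low torque rules out the fingers slipping on the barrel. Blue was not touched, and the robot is clear. Handing in.

```bash
python3 -c "
from rig import arm
print(arm.current_force(),arm.sign_off())"
```

```text
the job is handed in; nothing more can be done
[0.81837487 0.45420415 0.28371827] None
```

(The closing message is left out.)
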